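# Set the cheese-wheel calliper to its size marker and cam it shut

### The arm

A 7-joint arm with a two-finger parallel gripper is mounted at the origin on the work surface. World frame = base frame: x ahead of the robot, y to its left, z up, the work surface at z = 0. Lengths are in m, angles in rad, forces in N, time in s.
With the tool pointing down it reaches from about 0.35 to 0.9 m from the base axis. Payload 7.2 kg.
Tool frame: the origin (TCP) lies at the very end of the fingers, on their centre line; the grasp point (between the pads) lies manip.hold_point_z behind it (manip.hold_point_z is the distance from the TCP to the grasp point, in m); z points along the fingers, y is the direction in which the jaws open and shut (so a half turn about z gives the same grasp; the last joint's range is limited). The gripper opens to 85 mm and grips with 20 to 120 N. Pads are 22 mm wide; open, the fingers measure 114 mm over their backs; the gripper's body (76 mm by 85 mm) begins 54 mm behind the grasp point. The pads swing forward as they close: fully open they stand 13 mm farther back than shut.
Start: joints at [1.154, 0.411, -0.013, 1.596, 0.006, 1.134, -0.082], TCP at [0.214, -0.587, 0.231] pointing down, gripper open.
Joint ranges: [-2.95, 2.95], [-0.29, 1.99], [-1.47, 1.44], [0.14, 2.54], [-1.03, 4.17], [0.13, 1.85], [-2.86, 2.86]. Speed limits (rad/s): [2.39, 2.39, 3.01, 3.01, 3.14, 3.14, 3.14].

### API

Orientations are given as a unit quaternion [x, y, z, w].
In Python, from rig import sensors, viewer, ticket, manip gives the robot as it stands.
- The arm moves only by the tool move_arm, never from a script. Its argument "targets" is one flat list of numbers, 7 for each row, row after row: the finger opening in mm, from 0 to 85.4, then the shift along the tool's x, y, z in mm, then the turn, a rotation vector about the tool's x, y, z in rad. In form: [fingers, tx, ty, tz, wx, wy, wz, fingers, tx, ty, tz, wx, wy, wz, ...]. A call has 1 to 20 rows; each row is the pose to reach, as a shift and turn from the pose commanded when the call began, along the tool's axes at that moment; what a row does not reach only later rows make up. A row lasts 1/10 s, in which the tool goes at most 50 mm and 8.59 degrees, less where a joint would pass 70% of its speed; a pose out of reach is approached as far as the arm can. A call with a gripper value outside its range is refused whole. The fingers move at their own pace and stop on an object; "squeeze" is the grip in N (left out, the last holds). Time passes only in rows, so rows that repeat a pose let the fingers close. It gives the time, the measured TCP pose, the force and the opening at its end, in the units of the state.
- sensors.read_state(): the state, without advancing time (a new reading comes with each control period).
- viewer.camera(name): name is "scene" or "top" or "wrist"; returns the picture (384x512x3 uint8, red, green, blue); there is no depth.
- viewer.calibration(name): a dict with "vfov" (degrees; the focal length in pixels is half the picture's height over the tangent of half this angle, whatever the lens; pixels are square), "cx", "cy" (the principal point, pixels), "k1" (the pictures are not rectified: a ray, as slopes to the right and down, at radius r is drawn at 1 + k1 r^2 times it, then the intrinsics apply), "world_from_camera" (4x4, takes a point from camera to world coordinates); the wrist camera has in their place "T_tool_cam" (4x4, takes a point from camera to tool coordinates, whose origin is the TCP and whose axes are the flange's). Camera axes: x right, y up, looking along -z (the intrinsics and any distortion apply to the point x, -y, -z); pixel columns grow to the right and rows downward; lengths in m; the calibration is good to about 2 mm. A picture is of the moment at which its call begins: read the wrist's pose just before it. calibration takes no time and is no camera call.
- ticket.hand_in(): hands the job in, once; it reports no verdict.
The state is a dict: "time": time; "q": joint angles; "qd": joint speeds; "tau": joint torques, N m; "tool_pos": TCP position; "tcp_rot": TCP orientation; "contact_force": force on the tool from outside, world axes, zero at the start; "wrist_torque": the same for the moment, N m; "opening": finger opening in m.
Only numpy, scipy, OpenCV 4.12 (cv2) and the standard library are available. Lean on these libraries where they do the work, as an engineer would, in place of code of your own. Each camera call takes 0.05 s, during which the arm holds its last target. There are 200 camera calls.

### The job

Set the bench calliper for the next batch of cheese wheels: take the sliding leg by its handle bar, draw it out against its spring until its pointer is level with the size marker on the scale, and, holding it there, slide the cam lever on the bar fully home towards the rail. Keep the pointer level with the marker the whole time the lever is being slid, finish while still holding the leg by its bar at the marker, and leave the wheel, the brush and the bowl alone.

Things in the scene. Friction and masses are not known exactly. Their poses are not given: they have to be found in the camera images.
- gauge: The calliper, fixed to the bench: aluminium rail 450 mm long along its y (top 51 mm up), fixed leg (upright steel plate along +x, top 100 mm up) near its -y end, white scale strip on the +x side. Origin on the bench under the rail's middle; x from the handle side (robot's side) across the rail to the legs, y along the rail, the way the sliding leg opens, z up.
- leg (a joint): Travel of the sliding leg along the gauge's +y, m: 0 = drawn in by its spring, as at the start (leg's middle at gauge y = -80 mm); at most 0.18. The spring always pulls it back towards 0 with about 5 to 7 N (plus 0.5 N friction), also when the cam lever is closed, so it runs back if let go.
- cam (a joint): Travel of the cam lever along its bar, towards the rail (gauge +x), m: 0 = open, as at the start; 0.030 = fully closed, against its stop. About 3 N of friction; it stays where it is left.
- bar_grip (a point): Point on the sliding leg's handle bar: black, level, part of the leg, 14 mm wide (along y), 30 mm high (60 to 90 mm above the bench, nothing below it), running towards -x from 32 to 187 mm out from the rail's middle. The point is on its centre line at half height (75 mm up), 140 mm out, in the middle of the part left free by the open cam lever (96 to 187 mm out). Axes as the gauge.
- cam_shoe (a point): Centre of the cam lever: a steel shoe astride the bar, 16 mm long along it, 62 mm wide (wings 24 mm beyond each side of the bar), 55 to 99 mm above the bench. Pushing the wings' rear (-x) faces, e.g. with fingers that straddle the bar, slides it along the bar. Open, it is 88 mm out from the rail's middle (52 mm from bar_grip); closed, 58 mm. Axes as the gauge.
- pointer (a point): Tip of the leg's thin dark pointer, above the scale strip, 66 mm above the bench; moves with the leg (gauge y = -26.5 mm + joint leg). Axes as the gauge.
- marker: The size marker: a dark steel clip 6 mm wide fixed across the white scale strip, with a short upright lug at its +x end, 49 mm high in all above the bench. Origin in its middle (along y); axes as the gauge. The pointer is level with it when both have the same y along the gauge.
- wheel: Bystander: a grey-brown cheese wheel, 150 mm across, 45 mm high, lying to the right. Origin under its middle.
- brush: Bystander: a hand brush lying to the left. Origin under its middle.
- bowl: Bystander: a steel bowl 120 mm across, 55 mm high, beyond the wheel. Origin under its middle.

How it is judged:
By the outcome, as a careful person would: the job done as asked, in the order asked, and still so for the second after the job is handed in, while the arm keeps its last pose, push and grip.
It also fails if it takes over 40 s, if anything falls off the work surface, if the arm or the gripper's body presses on something with over 40 N, if the wrist force passes 120 N, or if a joint passes its speed limit or range.

## Working session

There is one attempt and no reset: what is moved stays moved. The work goes in short steps, Python scripts to look and compute and a tool call to move; the robot and the scene stay as the last step left them, time stands still between calls to the robot, and variables do not carry over. Pictures are saved under pics/ and viewed, about 8 in all and at most 12, crops included, and the job is handed in when it is done.

Besides the shell and the picture viewer there is one more tool, called after "Request:" as name(argument=value, ...) on one line, values as JSON. move_arm: Moves the arm, as the interface text tells. Its arguments: {"type":"object","properties":{"targets":{"type":"array","items":{"type":"number"}},"squeeze":{"type":"number"}},"required":["targets"]}

```bash
ls; mkdir -p pics
python3 - <<'E'
from rig import sensors, viewer, ticket, manip
import cv2
s=sensors.read_state(); print(s['time'],s['tool_pos'],s['tcp_rot'],s['opening'],manip.hold_point_z)
for n in ("scene","top"):
    im=viewer.camera(n); cv2.imwrite(f"pics/{n}0.png",im[:,:,::-1]); 
    print(n,viewer.calibration(n))
a=cv2.imread("pics/scene0.png");b=cv2.imread("pics/top0.png")
cv2.imwrite("pics/t0.png",cv2.resize(b,(768,576),interpolation=cv2.INTER_CUBIC))
print(viewer.calibration("wrist"))
E
```

```text
pics
0.0 [ 0.21340463 -0.58689199  0.23044388] [ 9.84828964e-01  1.73525919e-01 -1.90416928e-04 -7.94568438e-04] 0.08563268425942071 0.0187
scene {'vfov': 52.351444343235606, 'cx': 262.20778937551813, 'cy': 191.20247554091705, 'k1': -0.08392852086867696, 'world_from_camera': array([[-0.57667228, -0.44460997,  0.68539847,  1.38364796],
       [ 0.81673103, -0.29321416,  0.49696669,  0.58918023],
       [-0.01998781,  0.8463731 ,  0.53221523,  0.6976833 ],
       [ 0.        ,  0.        ,  0.        ,  1.        ]])}
top {'vfov': 46.509146643275535, 'cx': 254.46591400322964, 'cy': 191.2728288660661, 'k1': -0.14902624007526624, 'world_from_camera': array([[-0.01060278,  0.98399016, -0.17790711,  0.30843613],
       [-0.99990391, -0.00884428,  0.01067459,  0.00399347],
       [ 0.00893023,  0.1780032 ,  0.98398939,  1.57592806],
       [ 0.        ,  0.        ,  0.        ,  1.        ]])}
{'vfov': 66.1610470105077, 'cx': 250.91380022154004, 'cy': 188.26417420988219, 'k1': 0.026663135526272735, 'T_tool_cam': array([[-1.02327469e-03,  9.56949088e-01,  2.90254020e-01,
         7.29546170e-02],
       [ 9.99999462e-01,  9.30600387e-04,  4.57313023e-04,
        -2.45098199e-04],
       [ 1.67514777e-04,  2.90254332e-01, -9.56949526e-01,
        -1.43455605e-01],
       [ 0.00000000e+00,  0.00000000e+00,  0.00000000e+00,
         1.00000000e+00]])}
```

View pics/t0.png

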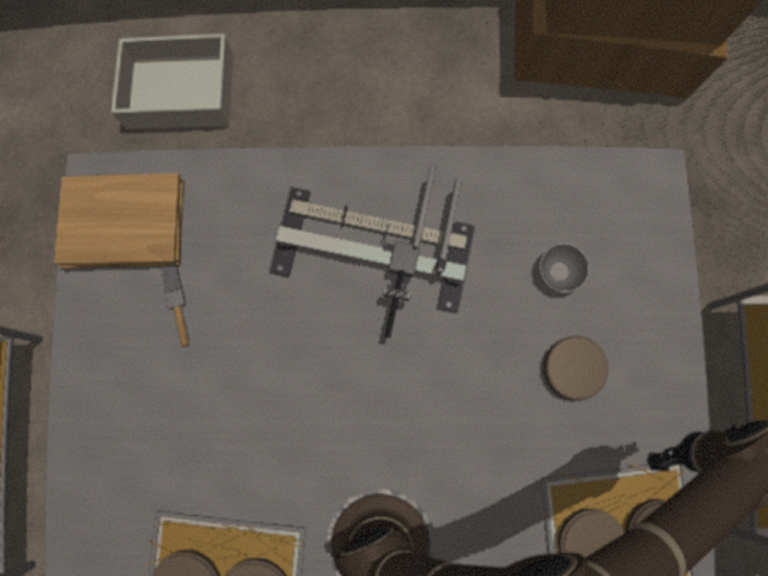

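View pics/scene0.png

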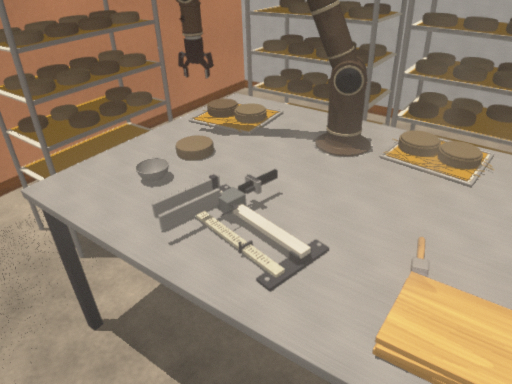

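Top view (zoomed 1.5×): rail ends at about (278,236) and (466,271), bar end near (385,338), marker near (345,215), and pointer near (390,232). The gauge is yawed about -10°.

```bash
cat > h.py <<'E'
import numpy as np, cv2
from rig import sensors, viewer, manip
from scipy.spatial.transform import Rotation as R
def cam(name, st=None):
    c=viewer.calibration(name); f=192/np.tan(np.radians(c['vfov'])/2)
    if 'T_tool_cam' in c:
        st=st or sensors.read_state(); T=np.eye(4); T[:3,:3]=R.from_quat(st['tcp_rot']).as_matrix(); T[:3,3]=st['tool_pos']
        T=T@c['T_tool_cam']
    else: T=c['world_from_camera']
    return np.array([[f,0,c['cx']],[0,f,c['cy']],[0,0,1]]),np.array([c['k1'],0,0,0,0.]),T
def ray(name,px,z,C=None):
    K,d,T=C or cam(name)
    u=cv2.undistortPoints(np.array(px,float).reshape(-1,1,2),K,d)[:,0]
    D=np.c_[u[:,0],-u[:,1],-np.ones(len(u))]@T[:3,:3].T; z=np.broadcast_to(z,len(u))
    return T[:3,3]+D*((z-T[2,3])/D[:,2])[:,None]
def proj(name,P,C=None):
    K,d,T=C or cam(name); p=(np.asarray(P)-T[:3,3])@T[:3,:3]
    return cv2.projectPoints((p*[1,-1,-1]).reshape(-1,1,3),np.zeros(3),np.zeros(3),K,d)[0][:,0]
E
python3 - <<'E'
from h import *
px=np.array([[278,236],[466,271],[385,335],[345,215],[388,236],[396,294],[403,257]])/1.5
P=ray("top",px,[.051,.051,.075,.045,.066,.09,.08]);print(P.round(3))
d=P[0]-P[1];print(np.degrees(np.arctan2(-d[0],d[1])),np.linalg.norm(d),(P[0]+P[1])/2)
E
```

```text
[[ 0.708  0.23   0.051]
 [ 0.62  -0.209  0.051]
 [ 0.47  -0.019  0.075]
 [ 0.759  0.073  0.045]
 [ 0.702 -0.028  0.066]
 [ 0.561 -0.044  0.09 ]
 [ 0.648 -0.062  0.08 ]]
-11.316279003638913 0.4482008536441567 [0.66403456 0.01030749 0.051     ]
```

Request:
move_arm(targets=[85,13,-8,0,0,0,0.01,85,39,-24,0,0,0,0.03,85,76,-46,0,0,0,0.06,85,115,-70,0,0,0,0.09,85,155,-94,0,0,0,0.12,85,195,-118,0,0,0,0.16,85,235,-142,0,0,0,0.19,85,275,-166,0,0,0,0.22,85,315,-191,0,0,0,0.26,85,355,-215,0,0,0,0.29,85,395,-239,0,0,0,0.32,85,435,-263,0,0,0,0.35,85,475,-288,0,0,0,0.38,85,515,-312,0,0,0,0.42,85,555,-336,0,0,0,0.45,85,595,-360,0,0,0,0.48,85,630,-382,0,0,0,0.51,85,658,-398,0,0,0,0.535,85,672,-407,0,0,0,0.545,85,675,-409,0,0,0,0.547], squeeze=20)

```text
time: 2.1
tool_pos: [0.7085, 0.0308, 0.23]
tcp_rot: [0.995, -0.097, -0.001, -0.001]
contact_force: [0.0, 0.2, -0.4]
opening: 0.0851
```

Run:
```python
from h import *
import pickle
for i in range(6): viewer.camera("wrist")
s=sensors.read_state(); im=viewer.camera("wrist"); print(s['time'],s['tool_pos'],s['tcp_rot'],np.abs(s['qd']).max())
pickle.dump(s,open('s1.pkl','wb'))
cv2.imwrite("pics/w1raw.png",im[:,:,::-1]); cv2.imwrite("pics/w1.png",cv2.resize(im[:,:,::-1],(768,576),interpolation=cv2.INTER_CUBIC))
```

```text
2.4 [0.70773366 0.02580697 0.23154525] [ 9.94999405e-01 -9.98800048e-02  5.05636247e-05  4.07526689e-04] 0.004949228872801901
```

View pics/w1.png

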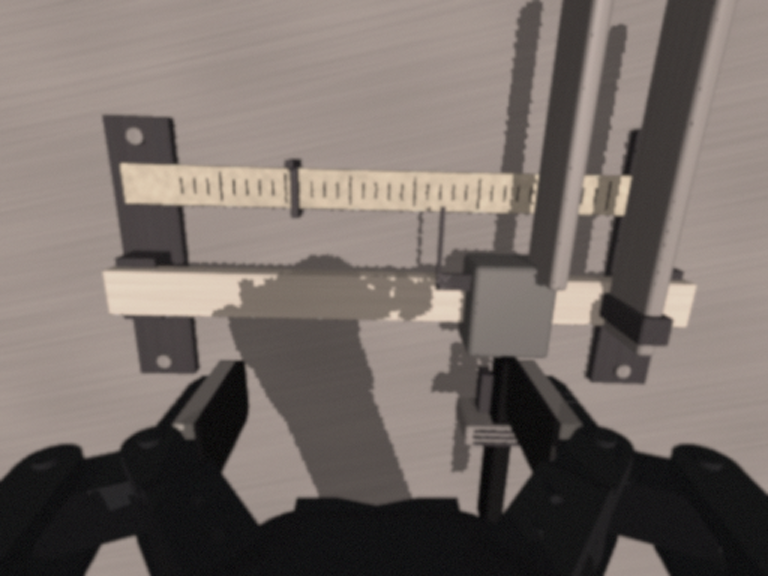

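The wrist picture shows the marker across the strip at about (294,190) and the pointer line at x≈441 with its tip near (442,207). The shoe is at about (492,420). I'll crop in for accuracy.

Run:
```python
import cv2
a=cv2.imread("pics/w1raw.png")[100:200,160:320]
cv2.imwrite("pics/c1.png",cv2.resize(a,None,fx=5,fy=5,interpolation=cv2.INTER_CUBIC))
```

```text
(no output)
```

View pics/c1.png

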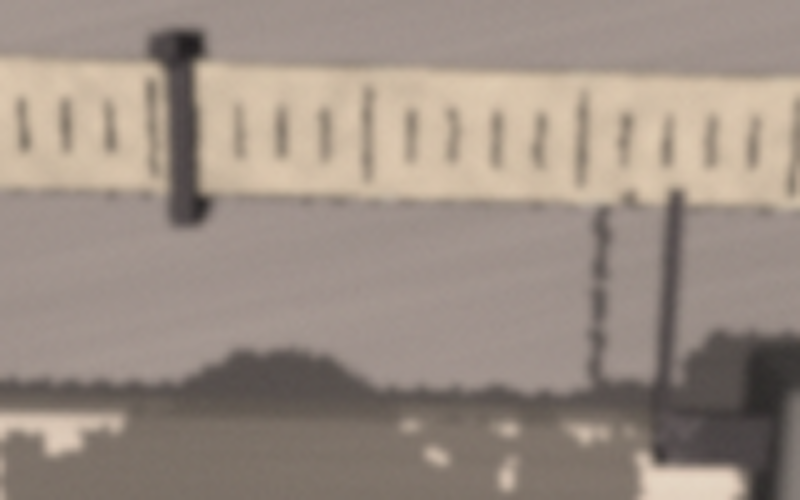

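Run:
```python
from h import *
import pickle
C=cam("wrist",pickle.load(open('s1.pkl','rb')))
c=lambda x,y:(160+x/5-.4,100+y/5-.4)
z15=lambda x,y:((x+.5)/1.5-.5,(y+.5)/1.5-.5)
for z in (.02,.03,.035,.04,.045):
    t=ray("wrist",[c(153,128),c(368,134),c(582,138),c(796,142)],z,C); print(z,np.linalg.norm(np.diff(t,axis=0),axis=1))
E0=ray("wrist",[z15(105,291),z15(694,305),z15(105,270),z15(694,283),z15(108,312),z15(690,326)],.051,C)
for i in (0,2,4):
    d=E0[i]-E0[i+1]; print(np.linalg.norm(d),np.degrees(np.arctan2(-d[0],d[1])),(E0[i]+E0[i+1])/2)
for yaw in (-11.3,-11.0):
    a=np.radians(yaw); gy=np.array([-np.sin(a),np.cos(a)]); gx=np.array([np.cos(a),np.sin(a)])
    O=(E0[0]+E0[1])[:2]/2
    for n,p,z in [("ptr",c(677,195),.066),("mk.03",c(182,130),.03),("mk.04",c(182,130),.04),("mkfoot",c(186,215),.03),("lug",c(178,45),.049),("sh",z15(492,420),.099),("bar",z15(492,490),.09)]:
        P=ray("wrist",[p],z,C)[0]; print(yaw,n,P.round(4),"g",((P[:2]-O)@gx).round(4),((P[:2]-O)@gy).round(4))
```

```text
0.02 [0.0506891  0.05061638 0.05060149]
0.03 [0.0492613  0.04919063 0.04917615]
0.035 [0.0485474  0.04847775 0.04846349]
0.04 [0.0478335  0.04776488 0.04775082]
0.045 [0.0471196  0.047052   0.04703816]
0.4508320678250364 -12.94955729227891 [0.66720508 0.0152599  0.051     ]
0.4442602267142317 -12.836157562592074 [0.68404812 0.01217174 0.051     ]
0.4520487565000758 -12.979379478672119 [0.65035687 0.01881118 0.051     ]
-11.3 ptr [ 0.7311 -0.0261  0.066 ] g 0.0708 -0.028
-11.3 mk.03 [0.7628 0.0786 0.03  ] g 0.0813 0.0808
-11.3 mk.04 [0.7633 0.0766 0.04  ] g 0.0822 0.079
-11.3 mkfoot [0.7438 0.0826 0.03  ] g 0.0619 0.081
-11.3 lug [0.781  0.0711 0.049 ] g 0.1007 0.0771
-11.3 sh [ 0.5798 -0.0328  0.099 ] g -0.0763 -0.0643
-11.3 bar [ 0.5112 -0.0261  0.09  ] g -0.1449 -0.0711
-11.0 ptr [ 0.7311 -0.0261  0.066 ] g 0.0706 -0.0284
-11.0 mk.03 [0.7628 0.0786 0.03  ] g 0.0818 0.0804
-11.0 mk.04 [0.7633 0.0766 0.04  ] g 0.0826 0.0785
-11.0 mkfoot [0.7438 0.0826 0.03  ] g 0.0623 0.0807
-11.0 lug [0.781  0.0711 0.049 ] g 0.1011 0.0766
-11.0 sh [ 0.5798 -0.0328  0.099 ] g -0.0766 -0.0639
-11.0 bar [ 0.5112 -0.0261  0.09  ] g -0.1452 -0.0704
```

Request:
move_arm(targets=[85,-10,6,4,0,0,0.005,85,-40,24,15,0,0,0.01,85,-78,47,30,0,0,0.02,85,-115,70,50,0,0,0.025,85,-145,87,65,0,0,0.025,85,-158,95,75,0,0,0.025,85,-158,95,80,0,0,0.025,85,-158,95,80,0,0,0.025,85,-158,95,80,0,0,0.025])

```text
time: 3.35
tool_pos: [0.5359, -0.034, 0.1519]
tcp_rot: [0.994, -0.111, 0.001, -0.0]
contact_force: [1.5, 0.2, 0.4]
opening: 0.085
```

Run:
```python
from h import *
import pickle
for i in range(3): viewer.camera("wrist")
s=sensors.read_state(); im=viewer.camera("wrist"); print(s['time'],s['tool_pos'],s['tcp_rot'],np.abs(s['qd']).max(),np.degrees(2*np.arctan2(s['tcp_rot'][1],s['tcp_rot'][0])))
pickle.dump(s,open('s2.pkl','wb'))
cv2.imwrite("pics/w2raw.png",im[:,:,::-1]); cv2.imwrite("pics/w2.png",cv2.resize(im[:,:,::-1],(768,576),interpolation=cv2.INTER_CUBIC))
```

```text
3.5 [ 0.53555844 -0.03389554  0.15167687] [ 9.93812231e-01 -1.11071834e-01  5.19706246e-04 -1.64718458e-04] 0.008649965052373958 -12.754213448439163
```

View pics/w2.png

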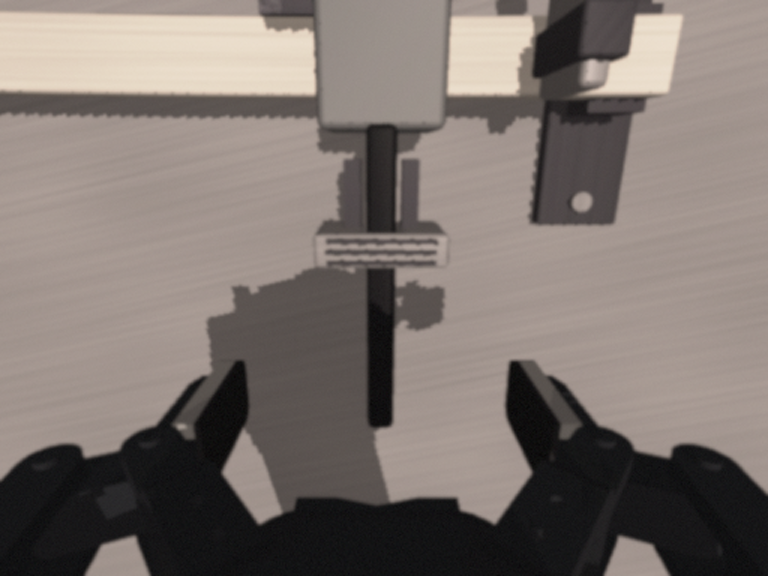

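The bar is at x≈381, midway between the fingers (245 and 509). The shoe centre is at about (381,250) and the bar end at about (380,423).

Run:
```python
from h import *
import pickle
s=pickle.load(open('s2.pkl','rb'))
C=cam("wrist",s); Rm=R.from_quat(s['tcp_rot']).as_matrix()
z15=lambda x,y:((x+.5)/1.5-.5,(y+.5)/1.5-.5)
P=ray("wrist",[z15(381,250),z15(380,418),z15(381,300),z15(318,18),z15(0,92),z15(668,95),z15(381.5,140)],[.099,.09,.09,.1,.051,.051,.09],C)
for p in P: print(p.round(4),((p-s['tool_pos'])@Rm*1000).round(1))
d=P[4]-P[5];print(np.degrees(np.arctan2(-d[0],d[1])))
```

```text
[ 0.5633 -0.0425  0.099 ] [29.   2.3 52.7]
[ 0.4722 -0.0216  0.09  ] [-64.6   2.   61.6]
[ 0.5369 -0.0367  0.09  ] [ 1.9  2.5 61.7]
[ 0.6585 -0.0389  0.1   ] [120.9 -22.3  51.8]
[0.6736 0.1279 0.051 ] [  98.8 -188.3  100.9]
[ 0.5984 -0.199   0.051 ] [ 97.6 147.2 100.7]
[ 0.6096 -0.0532  0.09  ] [76.4  2.5 61.8]
-12.952583911420614
```

Request:
move_arm(targets=[85,0,2.4,15,0,0,0.003,85,0,2.4,40,0,0,0.003,85,0,2.4,65,0,0,0.003,85,0,2.4,85,0,0,0.003,60,0,2.4,95,0,0,0.003,40,0,2.4,96,0,0,0.003,20,0,2.4,96,0,0,0.003,8,0,2.4,96,0,0,0.003,8,0,2.4,96,0,0,0.003,8,0,2.4,96,0,0,0.003,8,0,2.4,96,0,0,0.003,8,0,2.4,96,0,0,0.003,8,0,2.4,96,0,0,0.003], squeeze=25)

```text
time: 4.85
tool_pos: [0.535, -0.0358, 0.0564]
tcp_rot: [0.994, -0.112, 0.001, -0.0]
contact_force: [-1.1, 4.2, 6.2]
opening: 0.0136
```

Run:
```python
from h import *
import pickle
L=[]
for i in range(5):
    viewer.camera("top"); s=sensors.read_state(); L.append(np.r_[s['tool_pos'],s['contact_force']])
L=np.array(L);print(L.round(4)); print(s['tcp_rot'],s['opening']); np.save('ref.npy',L.mean(0))
```

```text
[[ 0.535  -0.0358  0.0564 -0.6569  3.5326  6.1382]
 [ 0.535  -0.0358  0.0564 -0.1681  4.7869  7.1385]
 [ 0.535  -0.0357  0.0564 -0.1445  2.9886  6.9361]
 [ 0.535  -0.0357  0.0564 -0.1167  3.2389  6.3449]
 [ 0.535  -0.0358  0.0564 -0.1699  4.0451  6.652 ]]
[ 9.93659031e-01 -1.12429176e-01  1.09306113e-03 -4.64734007e-04] 0.013584973561536037
```

Request:
move_arm(targets=[8,0,-2,0,0,0,0,8,0,-7,0,0,0,0,8,0,-15,0,0,0,0,8,0,-25,0,0,0,0,8,0,-35,0,0,0,0,8,0,-45,0,0,0,0,8,0,-55,0,0,0,0,8,0,-65,0,0,0,0,8,0,-75,0,0,0,0,8,0,-85,0,0,0,0,8,0,-94,0,0,0,0,8,0,-101,0,0,0,0,8,0,-106,0,0,0,0,8,0,-108,0,0,0,0,8,0,-109,0,0,0,0,8,0,-109,0,0,0,0,8,0,-109,0,0,0,0])

```text
time: 6.8
tool_pos: [0.5585, 0.0674, 0.0564]
tcp_rot: [0.994, -0.113, 0.0, 0.001]
contact_force: [-4.7, -4.3, 10.0]
opening: 0.0137
```

Run:
```python
from h import *
r=np.load('ref.npy');L=[]
for i in range(5):
    im=viewer.camera("scene"); s=sensors.read_state(); L.append(np.r_[s['tool_pos'],s['contact_force']])
L=np.array(L); d=L.mean(0)-r
a=np.radians(-12.9); print(L.mean(0).round(4), d.round(4),"gx",d[0]*np.cos(a)+d[1]*np.sin(a),"gy",-d[0]*np.sin(a)+d[1]*np.cos(a),s['tcp_rot'],s['opening'],s['time'])
cv2.imwrite("pics/s3raw.png",im[:,:,::-1]); t=viewer.camera("top"); cv2.imwrite("pics/t3raw.png",t[:,:,::-1])
# predicted pixels of marker
O=np.array([.6672,.0153]);gx=np.array([np.cos(a),np.sin(a)]);gy=np.array([-np.sin(a),np.cos(a)])
for n in ("scene","top"): print(n,proj(n,[np.r_[O+x*gx+.083*gy,z] for x,z in ((.08,.028),(.101,.049),(.0715,.066))]).round(1))
A=cv2.resize(im[210:270,210:290,::-1],None,fx=7,fy=7,interpolation=cv2.INTER_CUBIC)
B=cv2.resize(t[125:170,200:280,::-1],None,fx=7,fy=7,interpolation=cv2.INTER_CUBIC)
cv2.imwrite("pics/c3.png",np.vstack([A[:420],B[:315]])[:, :560]) 
c=cv2.imread("pics/c3.png");cv2.imwrite("pics/c3.png",cv2.resize(c,None,fx=.8,fy=.8)); print(c.shape)
```

```text
[ 0.5585  0.0674  0.0564 -3.7682 -4.7009 10.8955] [ 0.0235  0.1031 -0.     -3.517  -8.4193  4.2535] gx -0.00012118272153315707 gy 0.10574676708138678 [ 9.93538176e-01 -1.13491666e-01  2.65780073e-04  1.21028995e-03] 0.01374287045671753 7.05
scene [[244.8 244.5]
 [238.2 241.8]
 [246.6 231.8]]
top [[228.6 143.5]
 [229.7 136.3]
 [227.5 142.7]]
(735, 560, 3)
```

View pics/c3.png

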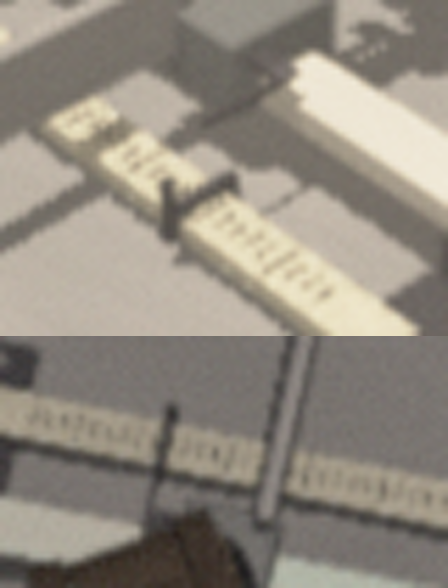

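Scene crop: lug top at about (239.8,242.5), clip middle at (246.6,244.8), pointer tip at about (246.6,232.3). The pointer looks slightly short of the marker. I'll work out the relative offset.

Run:
```python
from h import *
a=np.radians(-12.9);O=np.array([.6672,.0153]);gx=np.array([np.cos(a),np.sin(a)]);gy=np.array([-np.sin(a),np.cos(a)])
g=lambda P:np.c_[(P[:,:2]-O)@gx,(P[:,:2]-O)@gy].round(4)
k=lambda x,y:(210+(x+.5)/5.6-.5,210+(y+.5)/5.6-.5)
print(g(ray("scene",[k(205,125),k(250,98),k(167,182),k(205,195),k(232,182)],[.066,.066,.049,.028,.028])))
# top: marker lines
kt=lambda x,y:(200+(x+.5)/5.6-.5,125+(y-336+.5)/5.6-.5)
print(g(ray("top",[kt(172,407),kt(166,445)],[.049,.028])))
im=cv2.imread("pics/s3raw.png").astype(float).sum(2)
b=cv2.imread("pics/scene0.png").astype(float).sum(2)
print("lug/clip/pointer columns; dark profile sub-pixel")
for y in (.0785,.083): print(y,proj("scene",[np.r_[O+x*gx+y*gy,.066] for x in (.07,.055,.04)]).round(1).tolist())
A=cv2.resize(im[218:256,228:278]/3,None,fx=16,fy=15,interpolation=cv2.INTER_CUBIC)
cv2.imwrite("pics/c4.png",np.clip(A*1.3,0,255))
```

```text
[[0.0726 0.0826]
 [0.0437 0.0814]
 [0.0994 0.0861]
 [0.0771 0.0855]
 [0.0615 0.0869]]
[[0.098  0.0799]
 [0.0785 0.0804]]
lug/clip/pointer columns; dark profile sub-pixel
0.0785 [[245.9, 230.8], [250.3, 228.4], [254.6, 226.0]]
0.083 [[247.0, 231.6], [251.4, 229.1], [255.7, 226.8]][ WARN:0@0.757] global loadsave.cpp:1063 imwrite_ Unsupported depth image for selected encoder is fallbacked to CV_8U.
```

View pics/c4.png

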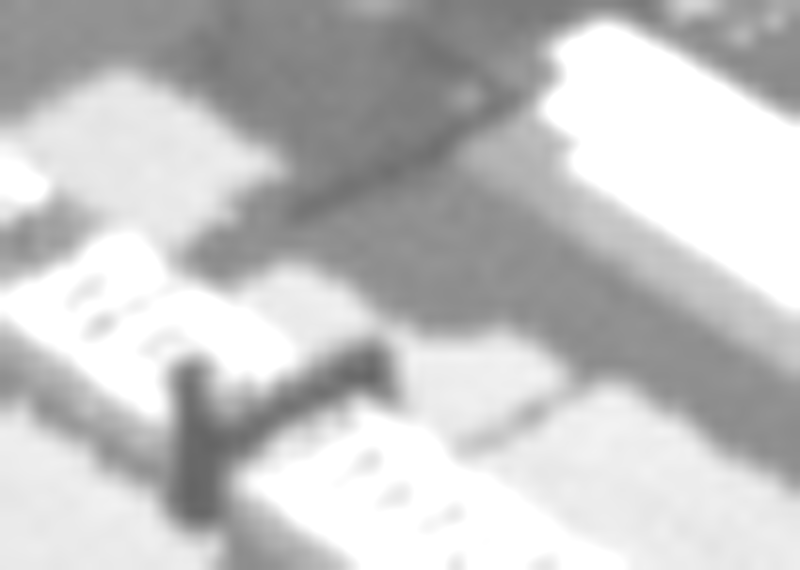

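Run:
```python
from h import *
a=np.radians(-12.9);O=np.array([.6672,.0153]);gx=np.array([np.cos(a),np.sin(a)]);gy=np.array([-np.sin(a),np.cos(a)])
g=lambda P:np.c_[(P[:,:2]-O)@gx,(P[:,:2]-O)@gy].round(4)
k=lambda x,y:(228+(x+.5)/16-.5,218+(y+.5)/15-.5)
print(g(ray("scene",[k(300,215),k(400,165),k(480,115),k(190,365),k(198,515),k(220,440),k(300,392),k(370,355)],[.066,.066,.066,.049,.02,.028,.028,.028])))
K,d,T=cam("top")
# pointer in the start pictures, for calibration
im=cv2.imread("pics/scene0.png")
for y in (-.0265,):
  print(proj("scene",[np.r_[O+x*gx+y*gy,.066] for x in (.07,.055,.04)]).round(1).tolist())
A=cv2.resize(im[190:228,190:240],None,fx=16,fy=15,interpolation=cv2.INTER_CUBIC)
cv2.imwrite("pics/c5.png",cv2.convertScaleAbs(A,alpha=1.3))
```

```text
[[0.0723 0.0826]
 [0.0511 0.083 ]
 [0.0319 0.0812]
 [0.0989 0.0854]
 [0.1027 0.0899]
 [0.093  0.0843]
 [0.0749 0.0833]
 [0.0598 0.0834]]
[[221.9, 213.9], [226.1, 211.8], [230.3, 209.7]]
```

View pics/c5.png

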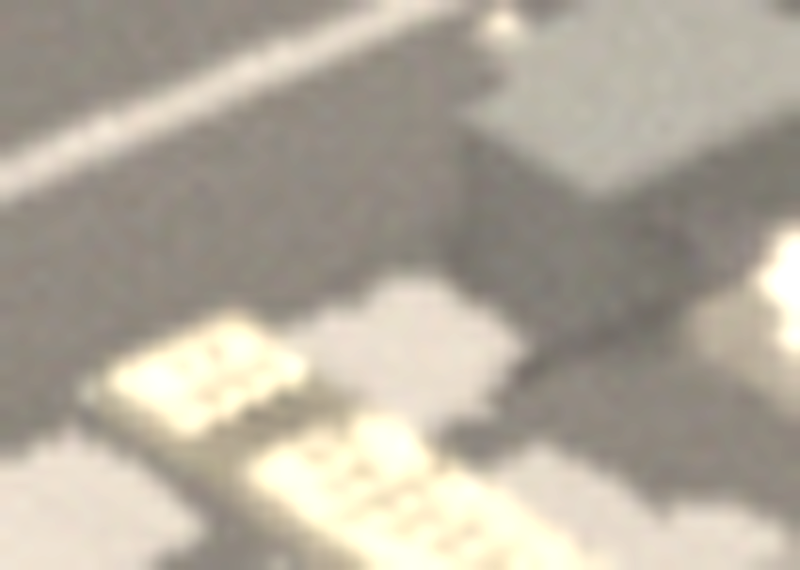

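```bash
cat > trav.py <<'E'
from h import *
a=np.radians(-12.9);O=np.array([.6672,.0153]);gx=np.array([np.cos(a),np.sin(a)]);gy=np.array([-np.sin(a),np.cos(a)])
def rect(name,im,x0,x1,y0,y1,z,m=.0005):
    X,Y=np.meshgrid(np.arange(x0,x1,m),np.arange(y0,y1,m),indexing='ij')
    P=np.dstack([O[0]+X*gx[0]+Y*gy[0],O[1]+X*gx[1]+Y*gy[1],np.full(X.shape,z)]).reshape(-1,3)
    q=proj(name,P).astype(np.float32).reshape(X.shape+(2,))
    return cv2.remap(im,q[...,0],q[...,1],cv2.INTER_CUBIC)
def travel(name,f0,f1,x0,x1,z,guess=.108):
    A=rect(name,cv2.imread(f0),x0,x1,-.11,-.05,z); B=rect(name,cv2.imread(f1),x0-.004,x1+.004,-.11+guess-.012,-.05+guess+.012,z)
    m=cv2.matchTemplate(B,A,cv2.TM_CCOEFF_NORMED); i,j=np.unravel_index(m.argmax(),m.shape); return m.max().round(3),(i*.5-4),guess*1e3-12+j*.5
E
python3 - <<'E'
from trav import *
for n,f0,f1 in (("scene","pics/scene0.png","pics/s3raw.png"),("top","pics/top0.png","pics/t3raw.png")):
    for x0,x1,z in ((-.02,.03,.08),(.1,.2,.1),(.1,.2,.09),(.06,.15,.1)): print(n,x0,z,travel(n,f0,f1,x0,x1,z))
E
```

```text
scene -0.02 0.08 (np.float32(0.266), np.float64(2.0), np.float64(111.5))
scene 0.1 0.1 (np.float32(0.73), np.float64(3.5), np.float64(103.0))
scene 0.1 0.09 (np.float32(0.951), np.float64(2.0), np.float64(105.0))
scene 0.06 0.1 (np.float32(0.748), np.float64(4.0), np.float64(104.0))
top -0.02 0.08 (np.float32(0.09), np.float64(1.0), np.float64(96.0))
top 0.1 0.1 (np.float32(0.667), np.float64(-4.0), np.float64(104.0))
top 0.1 0.09 (np.float32(0.671), np.float64(-4.0), np.float64(105.0))
top 0.06 0.1 (np.float32(0.747), np.float64(0.5), np.float64(104.0))
```

Request:
move_arm(targets=[8,0,-1,0,0,0,0,8,0,-2.5,0,0,0,0,8,0,-3.5,0,0,0,0,8,0,-3.5,0,0,0,0,8,0,-3.5,0,0,0,0])

```text
time: 7.6
tool_pos: [0.5593, 0.0707, 0.0564]
tcp_rot: [0.994, -0.114, 0.0, 0.001]
contact_force: [-3.9, -5.5, 11.3]
opening: 0.0135
```

Run:
```python
from trav import *
r=np.load('ref.npy');L=[];I=[];J=[]
for i in range(8):
    I.append(viewer.camera("scene")); J.append(viewer.camera("top")); s=sensors.read_state(); L.append(np.r_[s['tool_pos'],s['contact_force']])
L=np.array(L); d=L.mean(0)-r
print(L.mean(0).round(4),"gx",d[:2]@gx,"gy",d[:2]@gy,s['time'])
im=np.mean(I,0)[:,:,::-1].astype(np.uint8); t=np.mean(J,0)[:,:,::-1].astype(np.uint8)
cv2.imwrite("pics/s4raw.png",im); cv2.imwrite("pics/t4raw.png",t)
for z in (.09,.1): print(travel("scene","pics/scene0.png","pics/s4raw.png",.1,.2,z),travel("top","pics/top0.png","pics/t4raw.png",.1,.2,z))
def ymin(im,xs,z,y0,y1):
    G=rect("scene",im,xs[0],xs[1],y0,y1,z).astype(float).sum(2).mean(0); Y=np.arange(y0,y1,.0005)[:len(G)]
    b=np.linspace(G[:4].mean(),G[-4:].mean(),len(G)); w=np.clip(b-G,0,None); w[w<.4*w.max()]=0
    return (w*Y).sum()/w.sum(), Y[G.argmin()]
print("pointer start",ymin(cv2.imread("pics/scene0.png"),(.045,.062),.066,-.04,-.012))
print("pointer now",ymin(im,(.045,.062),.066,.073,.099), "prev",ymin(cv2.imread("pics/s3raw.png"),(.045,.062),.066,.07,.096))
for z in (.025,.03): print("clip now",ymin(im,(.065,.09),z,.07,.1),"start",ymin(cv2.imread("pics/scene0.png"),(.065,.09),z,.07,.1))
A=cv2.resize(im[218:256,228:278],None,fx=16,fy=15,interpolation=cv2.INTER_CUBIC)
cv2.imwrite("pics/c6.png",cv2.convertScaleAbs(A,alpha=1.3))
```

```text
[ 0.5593  0.0707  0.0564 -4.3701 -4.7574 11.1682] gx -0.0001315203394104254 gy 0.10914791107122489 8.4
(np.float32(0.952), np.float64(1.0), np.float64(108.0)) (np.float32(0.624), np.float64(-4.0), np.float64(108.5))
(np.float32(0.735), np.float64(4.0), np.float64(107.0)) (np.float32(0.621), np.float64(-4.0), np.float64(107.5))
pointer start (np.float64(-0.023237499146564977), np.float64(-0.022999999999999986))
pointer now (np.float64(0.08638466076909714), np.float64(0.08600000000000001)) prev (np.float64(0.08288808960605092), np.float64(0.08300000000000002))
clip now (np.float64(0.08248449783940998), np.float64(0.08250000000000002)) start (np.float64(0.08246264046865412), np.float64(0.08250000000000002))
clip now (np.float64(0.08697418106740085), np.float64(0.08750000000000002)) start (np.float64(0.08679335970064757), np.float64(0.08750000000000002))
```

View pics/c6.png

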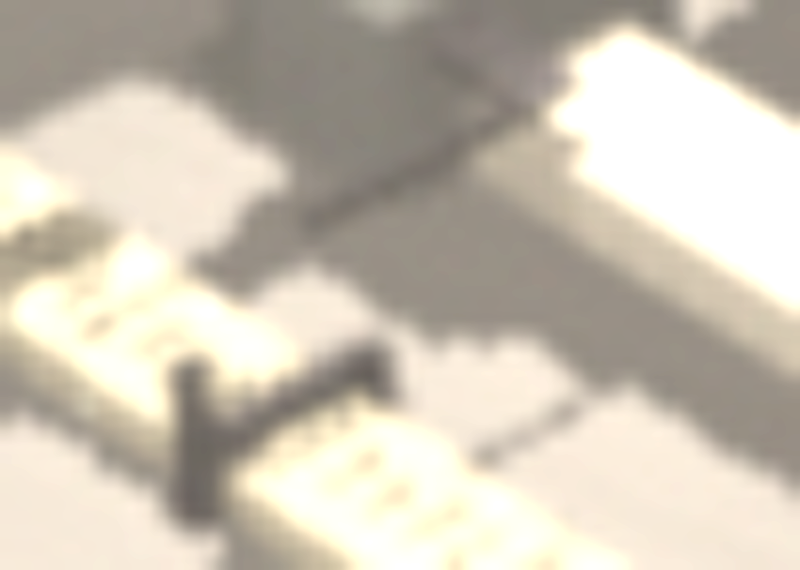

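Run:
```python
import trav; from trav import *
import pickle
C=cam("wrist",pickle.load(open('s1.pkl','rb'))); im=cv2.imread("pics/w1raw.png")
p0=proj; trav.proj=lambda n,P:p0(n,P,C if n=="wrist" else None)
def ym(name,im,xs,z,y0,y1):
    G=rect(name,im,xs[0],xs[1],y0,y1,z,.00025).astype(float).sum(2).mean(0); Y=y0+.00025*np.arange(len(G))
    b=np.linspace(G[:4].mean(),G[-4:].mean(),len(G)); w=np.clip(b-G,0,None); w[w<.4*w.max()]=0
    h=np.where(w>0)[0]; return round((w*Y).sum()/w.sum(),4),Y[h[[0,-1]]].round(4)
print("ptr",[ym("wrist",im,x,.066,-.036,-.0195) for x in ((.045,.055),(.055,.068))])
for z in (.025,.028,.031): print(z,[ym("wrist",im,x,z,.0755,.0885) for x in ((.066,.07),(.084,.09),(.07,.086))])
G=rect("wrist",im,.07,.09,-.01,.2,.025,.0005)
print("lug .049",[ym("wrist",im,x,.049,.068,.095) for x in ((.096,.1),(.1,.104))])
t=cv2.imread("pics/top0.png")
print("top clip",[ym("top",t,(.07,.09),z,.07,.092) for z in (.025,.03)],"ptr",ym("top",t,(.045,.065),.066,-.04,-.012))
t=cv2.imread("pics/t4raw.png"); print("top clip",ym("top",t,(.07,.09),.028,.07,.092),"ptr",ym("top",t,(.045,.065),.066,.07,.1))
```

```text
ptr [(np.float64(-0.0259), array([-0.0277, -0.024 ])), (np.float64(-0.0258), array([-0.0277, -0.0237]))]
0.025 [(np.float64(0.0835), array([0.0802, 0.0867])), (np.float64(0.0836), array([0.0805, 0.0867])), (np.float64(0.0834), array([0.0802, 0.0867]))]
0.028 [(np.float64(0.0831), array([0.0798, 0.0865])), (np.float64(0.0831), array([0.08  , 0.0862])), (np.float64(0.0829), array([0.0795, 0.0862]))]
0.031 [(np.float64(0.0826), array([0.0792, 0.086 ])), (np.float64(0.0826), array([0.0795, 0.0857])), (np.float64(0.0823), array([0.079 , 0.0857]))]
lug .049 [(np.float64(0.0796), array([0.0743, 0.0858])), (np.float64(0.0789), array([0.0743, 0.0842]))]
top clip [(np.float64(0.0824), array([0.0775, 0.0875])), (np.float64(0.082), array([0.077 , 0.0873]))] ptr (np.float64(-0.0271), array([-0.0302, -0.0238]))
top clip (np.float64(0.083), array([0.0778, 0.0883])) ptr (np.float64(0.0785), array([0.0735, 0.0835]))
```

Request:
move_arm(targets=[8,1,0,0,0,0,0,8,2,0,0,0,0,0,8,4,0,0,0,0,0,8,6,0,0,0,0,0,8,8,0,0,0,0,0,8,10,0,0,0,0,0,8,12,0,0,0,0,0,8,12,0,0,0,0,0], squeeze=20)

```text
time: 9.2
tool_pos: [0.5612, 0.0706, 0.0552]
tcp_rot: [0.994, -0.112, -0.009, 0.002]
contact_force: [-34.8, 1.0, 32.3]
opening: 0.0138
```

```bash
cat > st.py <<'E'
from trav import *
r=np.load('ref.npy');L=[];I=[]
for i in range(2):
    I.append(viewer.camera("wrist")); s=sensors.read_state(); L.append(np.r_[s['tool_pos'],s['contact_force']])
m=np.mean(L,0); d=m-r
print("t",s['time'],"gx %.4f gy %.4f z %.4f"%(d[:2]@gx,d[:2]@gy,m[2]),"F gx %.1f gy %.1f z %.1f"%(m[3:5]@gx,m[3:5]@gy,m[5]),"open",s['opening'],"yaw",np.degrees(2*np.arctan2(s['tcp_rot'][1],s['tcp_rot'][0])))
cv2.imwrite("pics/wl.png",I[-1][:,:,::-1])
E
python3 st.py
```

```text
t 9.3 gx 0.0018 gy 0.1095 z 0.0552 F gx -33.3 gy -6.2 z 31.2 open 0.013762500478526079 yaw -12.89642834854467
```

Request:
move_arm(targets=[8,-3,0,0,0,0,0,8,-7,0,0,0,0,0,8,-11,0,0,0,0,0,8,-12,0,0,0,0,0,13.5,-12,0,0,0,0,0,14,-12,0,0,0,0,0,14.3,-12,0,0,0,0,0,14.3,-12,0,0,0,0,0,14.3,-12,0,0,0,0,0])

```text
time: 10.2
tool_pos: [0.5601, 0.0696, 0.0554]
tcp_rot: [0.993, -0.114, 0.001, 0.002]
contact_force: [3.9, -6.6, -1.8]
opening: 0.0145
```

```bash
python3 st.py
```

```text
t 10.3 gx 0.0009 gy 0.1083 z 0.0554 F gx 4.1 gy -6.4 z -0.9 open 0.014563637668324258 yaw -13.105869551652592
```

Request:
move_arm(targets=[14.3,0,-0.6,0,0,0,0,14.3,1,-1.2,0,0,0,0,14.3,2,-1.2,0,0,0,0,14.3,4,-1.2,0,0,0,0,14.3,6,-1.2,0,0,0,0,14.3,6,-1.2,0,0,0,0,14.3,6,-1.2,0,0,0,0])

```text
time: 11.0
tool_pos: [0.5635, 0.0699, 0.0547]
tcp_rot: [0.993, -0.114, -0.002, 0.002]
contact_force: [-4.3, -4.8, 0.6]
opening: 0.0148
```

```bash
python3 st.py
cat >> st.py <<'E'
import sys
if len(sys.argv)>1:
    s0=np.mean([viewer.camera("scene") for _ in range(4)],0)[:,:,::-1].astype(np.uint8)
    G=rect("scene",s0,.045,.062,.073,.099,.066).astype(float).sum(2).mean(0); Y=np.arange(.073,.099,.0005)[:len(G)]
    b=np.linspace(G[:4].mean(),G[-4:].mean(),len(G)); w=np.clip(b-G,0,None); w[w<.4*w.max()]=0
    cv2.imwrite("pics/sl.png",s0)
    print("scene ptr travel",(w*Y).sum()/w.sum()+.0232, travel("scene","pics/s4raw.png","pics/sl.png",.1,.2,.09,.0) if 0 else "")
    A=rect("scene",cv2.imread("pics/s4raw.png"),.1,.2,0,.06,.09,.00025); B=rect("scene",s0,.096,.204,-.006,.066,.09,.00025)
    m=cv2.matchTemplate(B,A,cv2.TM_CCOEFF_NORMED); i,j=np.unravel_index(m.argmax(),m.shape); print("leg shift vs s4 mm",j*.25-6,m.max())
E
python3 st.py x
```

```text
t 11.1 gx 0.0042 gy 0.1094 z 0.0546 F gx -2.8 gy -5.4 z -0.2 open 0.014093495978951362 yaw -13.070920869805455
t 11.2 gx 0.0042 gy 0.1093 z 0.0546 F gx -3.0 gy -5.9 z 0.9 open 0.013983142744291311 yaw -13.073586521191027
scene ptr travel 0.10967113675876257 
leg shift vs s4 mm 0.25 0.9974158
```

Request:
move_arm(targets=[14.3,1,0,0,0,0,0,14.3,2,0,0,0,0,0,14.3,3.5,0,0,0,0,0,14.3,5,0,0,0,0,0,14.3,6.5,0,0,0,0,0,14.3,8,0,0,0,0,0,14.3,9.5,0,0,0,0,0,14.3,11,0,0,0,0,0,14.3,12.5,0,0,0,0,0,14.3,14,0,0,0,0,0,14.3,14,0,0,0,0,0])

```text
time: 12.5
tool_pos: [0.5759, 0.067, 0.0542]
tcp_rot: [0.994, -0.114, -0.003, 0.002]
contact_force: [-7.2, -4.5, 1.2]
opening: 0.0142
```

```bash
python3 st.py x
```

```text
t 12.6 gx 0.0169 gy 0.1093 z 0.0542 F gx -5.6 gy -5.2 z 1.1 open 0.013963616520561483 yaw -13.041418896228324
scene ptr travel 0.10958510995844435 
leg shift vs s4 mm 0.0 0.9979782
```

Request:
move_arm(targets=[14.3,1.5,0,0,0,0,0,14.3,3,0,0,0,0,0,14.3,4.5,0,0,0,0,0,14.3,6,0,0,0,0,0,14.3,7.5,0,0,0,0,0,14.3,9,0,0,0,0,0,14.3,10.5,0,0,0,0,0,14.3,12,0,0,0,0,0,14.3,13.5,0,0,0,0,0,14.3,15,0,0,0,0,0,14.3,16.5,0,0,0,0,0,14.3,18,0,0,0,0,0,14.3,19.5,0,0,0,0,0,14.3,21,0,0,0,0,0,14.3,22,0,0,0,0,0,14.3,23,0,0,0,0,0,14.3,23,0,0,0,0,0])

```text
time: 14.5
tool_pos: [0.5964, 0.0623, 0.054]
tcp_rot: [0.994, -0.113, -0.005, 0.002]
contact_force: [-14.1, -2.8, 5.0]
opening: 0.0143
```

```bash
python3 st.py x
```

```text
t 14.6 gx 0.0379 gy 0.1092 z 0.0540 F gx -13.7 gy -5.2 z 5.5 open 0.014416644832815316 yaw -13.010795456738611
scene ptr travel 0.1096803793958824 
leg shift vs s4 mm 0.0 0.9982817
```

Request:
move_arm(targets=[14.3,1,0,0,0,0,0,14.3,2,0,0,0,0,0,14.3,3,0,0,0,0,0,14.3,3,0,0,0,0,0,14.3,3,0,0,0,0,0])

```text
time: 15.3
tool_pos: [0.5965, 0.0625, 0.0534]
tcp_rot: [0.994, -0.113, -0.007, 0.003]
contact_force: [-22.5, -1.6, 7.8]
opening: 0.0141
```

```bash
python3 st.py x
```

```text
t 15.4 gx 0.0379 gy 0.1095 z 0.0534 F gx -20.8 gy -6.1 z 8.7 open 0.014230177325836995 yaw -12.94026173113642
scene ptr travel 0.10974976314467219 
leg shift vs s4 mm 0.25 0.9960252
```

View pics/wl.png

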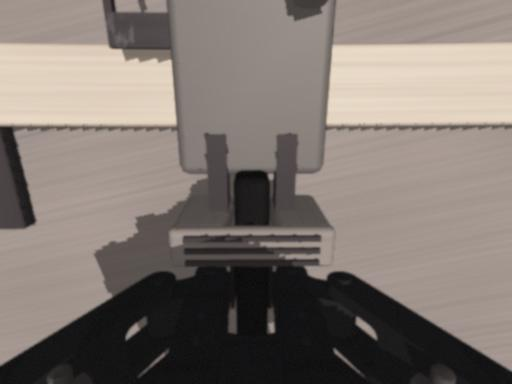

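The lever no longer moves (gx unchanged) while the push rises to 21 N. The picture shows the shoe top centre at about (252,247). I'll check that it is 58 mm out from the rail's middle.

Run:
```python
from trav import *
P=ray("wrist",[(252,247),(252,230),(252,264),(252,172),(100,43),(100,128),(400,43),(400,126)],[.099,.099,.099,.1,.051,.051,.051,.051])
print(((P[:,:2]-O)@gx).round(4))
s=sensors.read_state();C=cam("wrist")
import pickle
C=cam("wrist",pickle.load(open('s2.pkl','rb'))); z=lambda x,y:((x+.5)/1.5-.5,(y+.5)/1.5-.5)
P=ray("wrist",[z(381,250),z(381,128),z(200,14),z(200,93)],[.099,.1,.051,.051],C);print(((P[:,:2]-O)@gx).round(4))
```

```text
[-0.058  -0.0511 -0.0651 -0.0293  0.0166 -0.0201  0.0165 -0.0195]
[-0.0883 -0.0363  0.0168 -0.0181]
```

Request:
move_arm(targets=[14.3,-1.5,0.2,0,0,0,0,14.3,-3,0.4,0,0,0,0,12,-3,0.4,0,0,0,0,8,-3,0.4,0,0,0,0,8,-3,0.4,0,0,0,0,8,-3,0.4,0,0,0,0,8,-3,0.4,0,0,0,0], squeeze=25)

```text
time: 16.3
tool_pos: [0.5963, 0.0619, 0.0535]
tcp_rot: [0.994, -0.113, -0.005, 0.002]
contact_force: [-12.1, -3.8, 1.4]
opening: 0.0134
```

```bash
python3 st.py x; python3 st.py x
python3 - <<'E'
import cv2
a=cv2.imread("pics/sl.png")
cv2.imwrite("pics/fin.png",cv2.resize(a[150:280,150:330],None,fx=4,fy=4,interpolation=cv2.INTER_CUBIC))
E
```

```text
t 16.4 gx 0.0379 gy 0.1088 z 0.0535 F gx -10.9 gy -5.9 z 0.9 open 0.013702318523425641 yaw -12.992546738024522
scene ptr travel 0.10920042916589293 
leg shift vs s4 mm -0.25 0.995143
t 16.7 gx 0.0379 gy 0.1088 z 0.0535 F gx -10.7 gy -6.1 z 0.3 open 0.013755492883644324 yaw -12.995314587193418
scene ptr travel 0.10903546529496923 
leg shift vs s4 mm -0.25 0.9950878
```

View pics/fin.png

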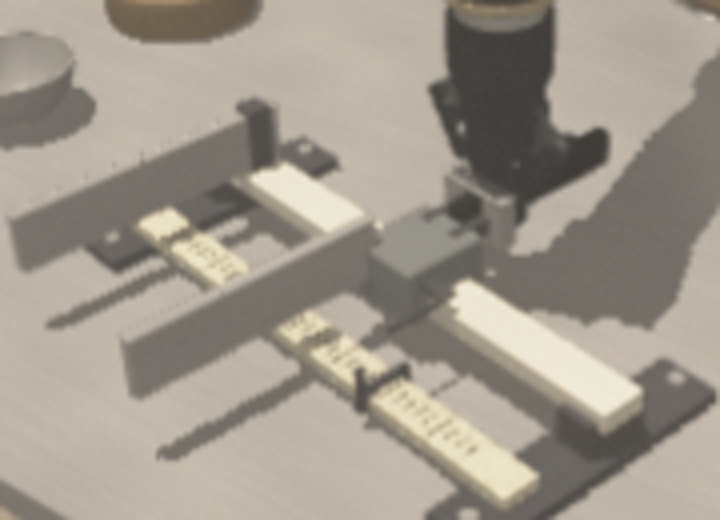

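The view shows the bar gripped, the lever home against the slider, and the pointer in line with the marker. The wheel and bowl haven't moved. Handing in.

```bash
python3 -c "
from rig import ticket
print(ticket.hand_in())"; python3 -c "
from rig import sensors;print(sensors.read_state()['time'])"
```

```text
the job is handed in; nothing more can be done
None
the job is handed in; nothing more can be done
```

The calliper is set. I drew the leg out to the marker, slid the cam lever fully home, and handed in at about 17 s still gripping the bar. No verdict was reported.

- **Pointer:** The marker called for about 109.1 mm of travel (wrist camera 108.9–109.2, top camera 109.3). At hand-in the arm reading gave 108.8 mm and the scene camera 109.0–109.2 mm. At the checks between strokes while the lever was being slid, the leg stayed within about 0.3 mm.
- **Lever:** It stopped moving while the push rose to 21 N. The wrist picture put the shoe 58.0 mm out, which is the closed position. I then eased the push to about 11 N.
- **Grip:** Before sliding, I found the full grip too sticky: about 33 N and no movement. I backed off, lightened the grip so the leg's spring held the bar against one finger, slid the lever, then gripped again at 25 N.
- **Disagreement:** My first rough readings of the pointer-to-marker gap from the scene picture differed from the wrist-camera figure by about 2 mm. Once I allowed for that camera's offset of about 3 mm, the pointer travel agreed. The marker's own position in that view still read 0–2 mm off because the clip's height isn't known exactly.
- **Bystanders:** The wheel and bowl look untouched in the last picture. I did not check the brush at the end, but the arm never went near it.

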